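# Slide the hot serving pot under the ledge to the free ring

### The arm

A 6-joint arm with a two-finger parallel gripper is mounted at the origin on the work surface. World frame = base frame: x ahead of the robot, y to its left, z up, the work surface at z = 0. Lengths are in mm, angles in rad, forces in N, time in s.
With the tool pointing down it reaches from about 275 to 1000 mm from the base axis. Payload 8.4 kg.
Tool frame: the origin (TCP) lies between the finger pads; the fingertips stand 8 mm ahead of it and the grasp point (between the pads) lies 11 mm behind it (tcp_to_tips is the distance from the TCP to the fingertips, in mm); z points along the fingers, y is the line along which they close (so a half turn about z gives the same grasp; the last joint's range is limited). The gripper opens to 85 mm and grips with 20 to 120 N. Pads are 22 mm wide; open, the fingers measure 114 mm over their backs; the gripper's body (76 mm by 85 mm) begins 54 mm behind the grasp point. The pads swing forward as they close: fully open they stand 13 mm farther back than shut.
Start: joints at [-1.307, 0.353, 1.633, -0, 1.155, -0.002], TCP at [164.174, -603.055, 239.281] pointing down, gripper open.
Joint ranges: [-2.63, 2.63], [-0.92, 2.1], [0.06, 2.66], [-1.3, 4.44], [0, 2.69], [-3.02, 3.02]. Speed limits (rad/s): [2.22, 2.22, 2.79, 3.14, 3.14, 3.14].

### API

Orientations are given as [roll, pitch, yaw] about the fixed x, y, z axes, in that order (R = Rz(yaw) Ry(pitch) Rx(roll)).
In Python, from rig import * gives the robot as it stands.
- The arm moves only by the tool step_arm, never from a script. Its argument "motion" is a list of rows, each an object with "claw": the finger opening in mm, from 0 to 85.4; "delta_pos": the shift along the tool's x, y, z in mm, a list of three; "turn": the turn about the tool's z in rad. In form: [{"claw": claw, "delta_pos": [dx, dy, dz], "turn": turn}, ...]. A call has 1 to 8 rows; each row shifts and turns the commanded pose from where the row before left it, along the tool's axes as they then stand; what a row does not reach is not made up. A row lasts 1/12 s, in which the tool goes at most 41.7 mm and 7.16 degrees, less where a joint would pass 70% of its speed; a pose out of reach is approached as far as the arm can. A call is refused whole if a number of a shift passes 41.7 or a number of a turn 0.125, either way. A call with a gripper value outside its range is refused whole. The fingers move at their own pace and stop on an object; "force" is the grip in N (left out, the last holds). Time passes only in rows, so rows that do not move let the fingers close. It gives the time, the measured TCP pose, the force, the opening and the grip force at its end, in the units of the state.
- sense(): the state, without advancing time (a new reading comes with each control period).
- grab_frame(name): name is "side" or "top" or "wrist"; returns a dict with "img" (384x512x3 uint8, red, green, blue), "vertical_fov" (degrees; the focal length in pixels is half the picture's height over the tangent of half this angle, whatever the lens; pixels are square), "cx", "cy" (the principal point, pixels), "R" (3x3) and "t" (3): a world point X has camera coordinates R X + t. Camera axes: x right, y down, z forward; pixel columns grow to the right and rows downward; lengths in mm; the calibration is good to about 2 mm. A picture is of the moment at which its call begins. There is no depth.
- sign_off(): hands the job in; it is judged then, once.
The state is a dict: "clock": time; "qpos": joint angles; "qvel": joint speeds; "joint_efforts": joint torques, N m; "eef_pos": TCP position; "tcp_rot": TCP orientation; "contact_force": force on the tool from outside, world axes, zero at the start; "wrist_torque": the same for the moment, N m; "opening": opening from 0.0 (shut) to 1.0 (fully open); "grasp_force": force on a finger pad.
Only numpy, scipy, OpenCV 4.12 (cv2) and the standard library are available. Lean on these libraries where they do the work, as an engineer would, in place of code of your own. Each camera call takes 0.05 s, during which the arm holds its last target. There are 200 camera calls.

### The job

The hot serving pot stands at one end of the warming tray: slide it slowly along the tray, straight under the wooden ledge, until it stands inside the free ring at the other end. Never lift or tip it; the hand cannot pass under the ledge, so let the pot go halfway, standing under the ledge, and take it again by its other handle. Leave the jars on the ledge and everything else on the table undisturbed, and let go of the pot at the end.

Things in the scene. Friction and masses are not known exactly. Their poses are not given: they have to be found in the camera images.
- pot: closed round steel pot, 106 mm across, 65 mm high, 0.6 kg, lid fixed. Two equal wooden stub handles stick out level along its +y and -y axes: 20 mm wide, 16 mm thick, middle 48 mm above the origin, reaching from 51 to 97 mm from the axis (good grip: 82 mm). Origin: centre of the underside, z up.
- tray: fixed electric warming tray, flat dark metal slab 220 mm (x) by 580 mm (y), top 20 mm above the table. Origin on the table under its centre; the pot slides along its y axis.
- ledge: fixed wooden ledge, a small bridge across the tray's middle: board 196 mm (x) by 60 mm (y), 10 mm thick, underside 80 mm above the tray's top; two legs 14 mm thick, 56 mm wide (y), centred at x = +-85 mm, leaving a passage 156 mm wide. Origin on the tray's top under its centre, axes as the tray's.
- mark_goal: the free ring: a thin light circle printed on the tray's top, 124 mm inside and 134 mm outside diameter, 165 mm from the ledge's middle along the tray, on the side away from the pot. Origin at its centre on the tray's top.
- jar_near: glass jar with a steel cap, 40 mm across, 62 mm high, loose on the ledge's board near its robot-side end; origin at the centre of its underside.
- jar_far: the same jar near the ledge's other end.
- katori: white ceramic bowl, 84 mm across, 38 mm high, on the table behind the tray; origin at the centre of its underside.
- ghee_pot: steel ghee pot with twist cap, 80 mm across, 96 mm high, on the table behind the tray; origin at the centre of its underside.
- tumbler: steel tumbler, 68 mm across, 85 mm high, on the table between robot and tray; origin at the centre of its underside.
- spoon_stand: white plastic cup with two spoons in it, 90 mm across, about 180 mm high with the spoons, on the table beyond one end of the tray; origin at the centre of its underside.
Not all that is in view belongs to the job. What is shaped like the pot but pink or turquoise is not meant.

How it is judged:
By the outcome, as a careful person would: the job done as asked, in the order asked, and still so for the second after the job is handed in, with the robot touching nothing.
It also fails if it takes over 51 s, if anything falls off the work surface, if the arm or the gripper's body presses on something with over 40 N, if the wrist force passes 120 N, or if a joint passes its speed limit or range.

## Working session

There is one attempt and no reset: what is moved stays moved. The work goes in short steps, Python scripts to look and compute and a tool call to move; the robot and the scene stay as the last step left them, time stands still between calls to the robot, and variables do not carry over. Pictures are saved under pics/ and viewed, at most 13 in all, crops included, and the job is handed in when it is done.

Besides the shell and the picture viewer there is one more tool, called in YAML: its name, and indented under it one key for each argument. step_arm: Moves the arm, as the interface text tells. Its arguments: {"type":"object","properties":{"motion":{"type":"array","items":{"type":"object","properties":{"claw":{"type":"number"},"delta_pos":{"type":"array","items":{"type":"number"}},"turn":{"type":"number"}}}},"force":{"type":"number"}},"required":["motion"]}

```bash
mkdir -p pics; cat > h.py <<'E'
from rig import *
import numpy as np, cv2
def snap(name,fn):
    f=grab_frame(name); cv2.imwrite('pics/'+fn,f['img'][:,:,::-1]); np.savez('pics/'+fn+'.npz',**{k:f[k] for k in f}); return f
def load(fn): return dict(np.load('pics/'+fn+'.npz'))
def foc(f): return f['img'].shape[0]/2/np.tan(np.radians(float(f['vertical_fov']))/2)
def ray(f,u,v):
    d=np.array([(u-f['cx'])/foc(f),(v-f['cy'])/foc(f),1]); R=np.array(f['R']); return -R.T@np.array(f['t']),R.T@d
def onz(f,u,v,z):
    o,d=ray(f,u,v); return o+d*(z-o[2])/d[2]
def proj(f,X):
    c=np.array(f['R'])@np.array(X,float)+np.array(f['t']); return np.array([f['cx'],f['cy']])+foc(f)*c[:2]/c[2]
def tri(f,p,g,q):
    a,d=ray(f,*p); b,e=ray(g,*q); s=np.linalg.lstsq(np.c_[d,-e],b-a,rcond=None)[0]; P,Q=a+d*s[0],b+e*s[1]; return (P+Q)/2,np.linalg.norm(P-Q)
E
python3 - <<'E'
from h import *
a=snap('top','t0.png');b=snap('side','s0.png')
for f in(a,b):print(np.array(f['R']).round(3).tolist(),np.array(f['t']).round(1),f['vertical_fov'],f['cx'],f['cy'])
print(sense())
E
```

```text
[[0.009, -1.0, 0.005], [-0.989, -0.01, -0.147], [0.147, -0.004, -0.989]] [127.9 567.9 981.9] 56.056183852271374 255.07711102191215 190.88246556993508
[[-0.98, -0.201, 0.007], [-0.147, 0.693, -0.706], [0.137, -0.692, -0.709]] [ 567.1   41.7 1075.7] 50.14082503329238 255.8676559717311 195.23618206855883
{'clock': 0.1, 'qpos': array([-1.30740648e+00,  3.53572755e-01,  1.63404126e+00, -1.00934062e-05,
        1.15521860e+00, -2.38226746e-03]), 'qvel': array([-1.47486913e-03, -6.84554368e-04, -3.34290428e-03,  2.04532517e-04,
        1.09495484e-03,  3.29286023e-05]), 'joint_efforts': array([-1.44542646e-04, -6.06355119e+01, -3.42820501e+01,  4.42377961e-05,
        4.06898267e-03, -2.03743514e-05]), 'eef_pos': array([ 164.05928709, -602.65588357,  238.64850472]), 'tcp_rot': array([-3.14035268e+00,  6.27529168e-06,  2.65776194e-01]), 'contact_force': array([-0.05255253, -0.60058533, -0.52780548]), 'wrist_torque': array([0.01313744, 0.00671347, 0.00180267]), 'grasp_force': 0.0, 'opening': 0.9981662913865492}
```

View pics/t0.png

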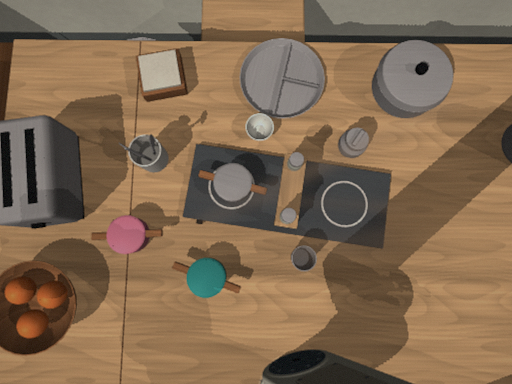

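View pics/s0.png

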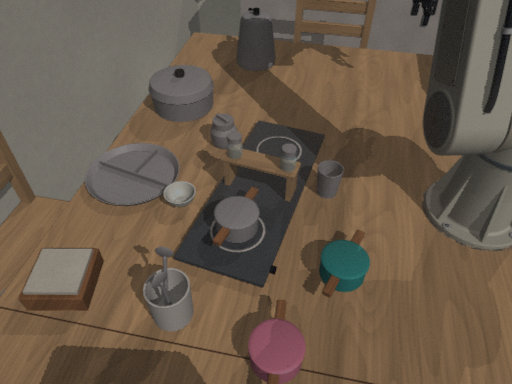

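Pot candidates in the top view are steel at (232,182) on the tray, pink at (126,234), turquoise at (207,278), and a large grey casserole at (413,75). The steel one fits: it is grey with two wooden stubs and stands on the tray. The free ring is at (344,204). I'll confirm with one enlarged crop and get first measurements.

```bash
cat > m0.py <<'E'
from h import *
a=load('t0.png');b=load('s0.png')
A=cv2.resize(a['img'][130:260,170:400],None,fx=3.4,fy=3.4,interpolation=cv2.INTER_CUBIC)[:, :782]
cv2.imwrite('pics/c0.png',A[:,:,::-1])
for n,f in(('t',a),('s',b)):
    hsv=cv2.cvtColor(f['img'],cv2.COLOR_RGB2HSV); H,S,V=cv2.split(hsv)
    for nm,m in(('ring',(V>130)&(S<60)),('brown',(S>120)&(V>50)&(V<150)&(H<14)),('tray',(V<75)&(S<90))):
        k,l,st,c=cv2.connectedComponentsWithStats(m.astype(np.uint8))
        print(n,nm,[(st[i].tolist(),c[i].round(1).tolist()) for i in range(1,k) if st[i][4]>60 and 130<c[i][0]<400 and 110<c[i][1]<290])
E
python3 m0.py
```

```text
t ring [([245, 113, 29, 28, 474], [260.5, 124.7]), ([347, 128, 22, 21, 251], [357.9, 138.9]), ([128, 143, 33, 24, 101], [146.8, 158.1]), ([290, 153, 14, 13, 136], [296.3, 158.8]), ([214, 165, 37, 36, 1022], [231.9, 182.4]), ([209, 180, 44, 29, 123], [226.4, 199.5]), ([321, 181, 47, 46, 279], [344.0, 203.9]), ([280, 208, 16, 16, 166], [288.2, 215.5])]
t brown [([199, 170, 15, 11, 104], [206.0, 174.9]), ([251, 184, 16, 10, 99], [258.2, 188.9]), ([145, 229, 17, 9, 121], [153.3, 232.8]), ([172, 262, 17, 12, 104], [180.0, 267.2]), ([224, 281, 17, 12, 107], [231.8, 286.9])]
t tray [([253, 103, 48, 14, 78], [276.2, 112.8]), ([128, 140, 24, 24, 228], [139.5, 151.4]), ([183, 144, 101, 80, 3066], [225.7, 174.5]), ([214, 161, 177, 87, 5502], [325.4, 208.3]), ([211, 181, 29, 26, 147], [221.6, 198.0]), ([324, 184, 41, 41, 1281], [343.9, 203.6]), ([294, 251, 20, 19, 120], [306.3, 263.5])]
s ring [([164, 181, 32, 23, 410], [177.0, 191.1])]
s brown [([246, 187, 11, 12, 78], [251.4, 192.6]), ([213, 227, 16, 18, 161], [220.5, 235.9]), ([353, 230, 11, 13, 88], [358.1, 236.3]), ([323, 276, 16, 22, 166], [330.2, 286.2])]
s tray [([173, 121, 152, 166, 8386], [251.2, 211.4]), ([211, 133, 10, 15, 67], [214.4, 140.7]), ([259, 138, 41, 20, 459], [275.6, 146.8]), ([327, 163, 16, 13, 108], [336.0, 170.3]), ([316, 171, 13, 26, 207], [320.8, 183.8]), ([221, 220, 42, 30, 373], [244.4, 239.9]), ([318, 239, 27, 45, 75], [325.3, 257.2]), ([179, 278, 8, 17, 61], [183.8, 285.5])]
```

View pics/c0.png

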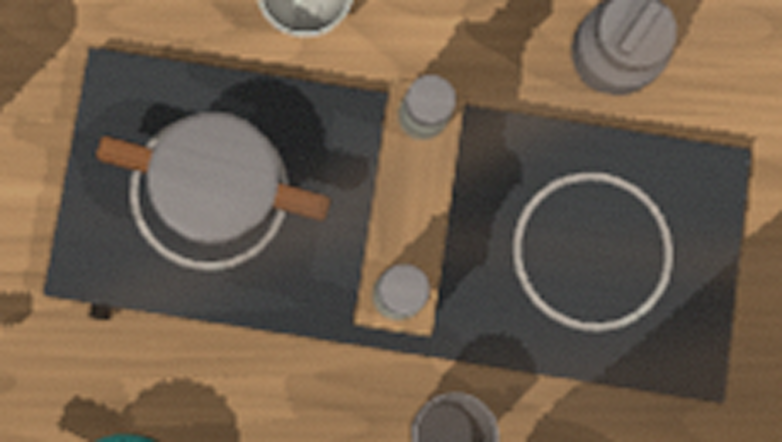

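The crop shows the steel pot with wooden handles at (206,175) and (258,189). The ledge with its two jars is at about x=290, and the free ring is at (344,204). The pot is confirmed.

```bash
cat > m1.py <<'E'
from h import *
a=load('t0.png');b=load('s0.png')
H1,e1=tri(a,(206.0,174.9),b,(220.5,235.9)); H2,e2=tri(a,(258.2,188.9),b,(251.4,192.6))
print('handles',H1.round(1),e1,H2.round(1),e2)
hsv=cv2.cvtColor(b['img'],cv2.COLOR_RGB2HSV)[125:175,245:312]
m=((hsv[...,2]>95)&(hsv[...,1]<90)).astype(np.uint8); k,l,st,c=cv2.connectedComponentsWithStats(m)
for i in range(1,k):
    if st[i][4]>60:
        y,x=np.where(l==i); e=cv2.fitEllipse(np.c_[x,y].astype(np.float32)); p=np.array(e[0])+[245,125]; print(st[i],'ell',p,e[1]); print(tri(a,(344.0,203.9),b,p))
G=onz(a,344,203.9,20); print('goal z20',G.round(1))
for z in(76,85): print('lid',onz(a,231.9,182.4,z).round(1))
for z in (68,76): h1,h2=onz(a,206,174.9,z),onz(a,258.2,188.9,z);print('handles at',z,h1.round(1),h2.round(1),((h1+h2)/2).round(1),np.degrees(np.arctan2(*(h1-h2)[:2]*[-1,1])))
C=[onz(a,u/3.4+170,v/3.4+130,20) for u,v in((90,47),(752,140),(725,402),(45,297))]
print(np.round(C,1).tolist(),'ctr',np.mean(C,0).round(1))
d1=C[0]-C[1];d2=C[3]-C[2];print([np.degrees(np.arctan2(-d[0],d[1])) for d in(d1,d2)],np.linalg.norm(d1),np.linalg.norm(d2))
for u,v in((290+170*0,0),):pass
L=[onz(a,u/3.4+170,v/3.4+130,110) for u,v in((386,82),(465,105),(433,335),(355,323))]
print('ledge',np.round(L,1).tolist(),np.mean(L,0).round(1))
# start ring
hsv=cv2.cvtColor(a['img'],cv2.COLOR_RGB2HSV);m=((hsv[...,2]>130)&(hsv[...,1]<60)).astype(np.uint8)
k,l,st,c=cv2.connectedComponentsWithStats(m);i=l[203,322:][0] if 0 else None
for i in range(1,k):
    if st[i][0]==209 and st[i][1]==180:
        y,x=np.where(l==i); e=cv2.fitEllipse(np.c_[x,y].astype(np.float32)); S=onz(a,*e[0],20); print('startring',e,S.round(1)); d=S-G; print(np.linalg.norm(d),np.degrees(np.arctan2(-d[0],d[1])),(S+G)/2)
E
python3 m1.py
```

```text
handles [605.7 270.   68.8] 1.0053279601751124 [566.3 124.7  73.3] 2.4872808097451418
[ 35  12  22  35 156] ell [290.64738464 151.32018661] (18.442583084106445, 30.596487045288086)
(array([ 516.54111539, -123.15637781,   20.74608744]), np.float64(35.359048777633745))
[ 38  19  13   9 101] ell [289.10100937 147.93492126] (7.526482105255127, 11.382376670837402)
(array([ 518.318422  , -119.89626144,   34.64971252]), np.float64(28.665863150928047))
goal z20 [ 534.4 -123.9   20. ]
lid [584.6 197.3  76. ]
lid [583.  196.7  85. ]
handles at 68 [606.4 270.1  68. ] [568.4 124.7  68. ] [587.4 197.4  68. ] -14.633673891321157
handles at 76 [604.9 269.1  76. ] [567.2 124.8  76. ] [586.  196.9  76. ] -14.633673891321145
[[708.8, 307.5, 20.0], [632.1, -264.9, 20.0], [409.0, -231.9, 20.0], [491.3, 338.2, 20.0]] ctr [560.3  37.2  20. ]
[np.float64(-7.627910493959221), np.float64(-8.215186211287007)] 577.4629191568279 576.0461343536036
ledge [[657.2, 57.8, 110.0], [639.2, -4.4, 110.0], [458.4, 22.3, 110.0], [467.0, 82.2, 110.0]] [555.4  39.5 110. ]
startring ((231.18997192382812, 186.14808654785156), (43.00373458862305, 44.34965896606445), 74.3823471069336) [583.2 202.6  20. ]
330.1419693972646 -8.488578869279545 [558.7876936   39.32310441  20.        ]
```

step_arm:
  motion:
    - {"claw":85,"delta_pos":[0,0,0],"turn":-0.12}
    - {"claw":85,"delta_pos":[0,0,0],"turn":-0.12}
    - {"claw":85,"delta_pos":[0,0,0],"turn":-0.12}
    - {"claw":85,"delta_pos":[0,0,0],"turn":-0.12}
    - {"claw":85,"delta_pos":[0,0,0],"turn":-0.12}
    - {"claw":85,"delta_pos":[0,0,0],"turn":-0.12}
    - {"claw":85,"delta_pos":[0,0,0],"turn":-0.12}
    - {"claw":85,"delta_pos":[0,0,0],"turn":-0.12}

```text
clock: 0.77
eef_pos: [164.1, -602.8, 238.9]
tcp_rot: [-3.141, -0.001, 1.232]
contact_force: [-0.2, -0.8, -0.7]
opening: 0.999
grasp_force: 0.0
```

step_arm:
  motion:
    - {"claw":85,"delta_pos":[0,0,0],"turn":-0.09}
    - {"claw":85,"delta_pos":[0,0,0],"turn":0}

```text
clock: 0.93
eef_pos: [164.1, -602.8, 238.9]
tcp_rot: [-3.141, -0.001, 1.32]
contact_force: [0.1, -0.4, -0.1]
opening: 0.996
grasp_force: 0.0
```

step_arm:
  motion:
    - {"claw":85,"delta_pos":[15,3,0],"turn":0}
    - {"claw":85,"delta_pos":[30,6.5,0],"turn":0}
    - {"claw":85,"delta_pos":[30,6.5,0],"turn":0}
    - {"claw":85,"delta_pos":[30,6.5,0],"turn":0}
    - {"claw":85,"delta_pos":[30,6.5,0],"turn":0}
    - {"claw":85,"delta_pos":[30,6.5,0],"turn":0}
    - {"claw":85,"delta_pos":[30,6.5,0],"turn":0}
    - {"claw":85,"delta_pos":[30,6.5,0],"turn":0}

```text
clock: 1.6
eef_pos: [268.2, -396.1, 239.2]
tcp_rot: [-3.141, -0.0, 1.312]
contact_force: [-0.2, -0.8, -0.4]
opening: 0.995
grasp_force: 0.0
```

step_arm:
  motion:
    - {"claw":85,"delta_pos":[30,6.5,0],"turn":0}
    - {"claw":85,"delta_pos":[30,6.5,0],"turn":0}
    - {"claw":85,"delta_pos":[30,6.5,0],"turn":0}
    - {"claw":85,"delta_pos":[30,6.5,0],"turn":0}
    - {"claw":85,"delta_pos":[30,6.5,0],"turn":0}
    - {"claw":85,"delta_pos":[30,6.5,0],"turn":0}
    - {"claw":85,"delta_pos":[30,6.5,0],"turn":0}
    - {"claw":85,"delta_pos":[30,6.5,0],"turn":0}

```text
clock: 2.27
eef_pos: [379.0, -177.0, 239.3]
tcp_rot: [3.141, 0.0, 1.312]
contact_force: [1.2, -0.3, -0.4]
opening: 0.995
grasp_force: 0.0
```

step_arm:
  motion:
    - {"claw":85,"delta_pos":[30,6.5,0],"turn":0}
    - {"claw":85,"delta_pos":[30,6.5,0],"turn":0}
    - {"claw":85,"delta_pos":[30,6.5,0],"turn":0}
    - {"claw":85,"delta_pos":[30,6.5,0],"turn":0}
    - {"claw":85,"delta_pos":[30,6.5,0],"turn":0}
    - {"claw":85,"delta_pos":[30,6.5,0],"turn":0}
    - {"claw":85,"delta_pos":[30,6.5,0],"turn":0}
    - {"claw":85,"delta_pos":[30,6.5,0],"turn":0}

```text
clock: 2.93
eef_pos: [489.9, 42.2, 239.2]
tcp_rot: [-3.141, 0.0, 1.312]
contact_force: [0.7, -1.0, -0.1]
opening: 0.994
grasp_force: 0.0
```

step_arm:
  motion:
    - {"claw":85,"delta_pos":[30,6.5,0],"turn":0}
    - {"claw":85,"delta_pos":[30,6.5,0],"turn":0}
    - {"claw":85,"delta_pos":[30,6.5,0],"turn":0}
    - {"claw":85,"delta_pos":[30,6.5,0],"turn":0}
    - {"claw":85,"delta_pos":[30,6.5,0],"turn":0}
    - {"claw":85,"delta_pos":[30,6.5,0],"turn":0}
    - {"claw":85,"delta_pos":[30,6.5,0],"turn":0}
    - {"claw":85,"delta_pos":[15,3.5,0],"turn":0}

```text
clock: 3.6
eef_pos: [594.8, 249.1, 239.0]
tcp_rot: [3.141, -0.001, 1.313]
contact_force: [-0.0, 0.1, 0.8]
opening: 0.994
grasp_force: 0.0
```

```bash
cat > w.py <<'E'
import sys; from h import *
fn=sys.argv[1]
f=snap('wrist',fn); s=sense(); print(s['eef_pos'].round(1),s['tcp_rot'].round(3),s['clock'])
hsv=cv2.cvtColor(f['img'],cv2.COLOR_RGB2HSV); H,S,V=cv2.split(hsv)
m=((S>120)&(V>50)&(V<160)&(H<14)).astype(np.uint8)
k,l,st,c=cv2.connectedComponentsWithStats(m)
for i in range(1,k):
    if st[i][4]>400:
        y,x=np.where(l==i); r=cv2.minAreaRect(np.c_[x,y].astype(np.float32)); p=[onz(f,*q,76) for q in cv2.boxPoints(r)]
        print(st[i],c[i].round(1),'ctr z76',onz(f,*c[i],76).round(1),'box',np.round(p,1)[:,:2].tolist())
E
python3 w.py w1.png
```

```text
[595.5 250.3 238.8] [ 3.141e+00 -2.000e-03  1.314e+00] 3.65
[467   0  45  19 500] [484.6   6.6] ctr z76 [832.7 348.5  76. ] box [[817.9, 357.8], [855.8, 347.8], [855.2, 333.1], [816.8, 343.3]]
```

View pics/w1.png

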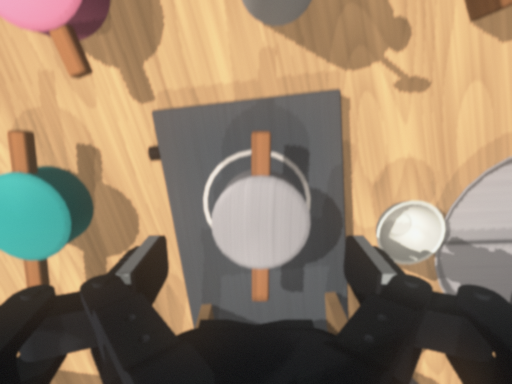

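The wrist view shows the pot upright in the picture, with the far handle at (261,131–175) and the near handle at (260,268–300). The handles line up with the tool.

```bash
cat > m2.py <<'E'
from h import *
f=load('w1.png'); a=load('t0.png')
hsv=cv2.cvtColor(f['img'],cv2.COLOR_RGB2HSV); H,S,V=cv2.split(hsv)
m=((S>115)&(H<13)).astype(np.uint8); m[:,:240]=0;m[:,285:]=0
k,l,st,c=cv2.connectedComponentsWithStats(m)
for i in range(1,k):
    if st[i][4]>200: print(st[i],c[i].round(1),onz(f,*c[i],76).round(1))
A=onz(f,261,131,76);B=onz(f,260.5,301,76);print('ends',A.round(1),B.round(1),np.linalg.norm(A-B),((A+B)/2).round(1),np.arctan2(*(A-B)[[1,0]]))
print('tri +y end',tri(f,(261,131),a,(199,173)),tri(f,(261,300.5),a,(266.5,191)))
print('ring tops goal dir; start ring centre',onz(f,257.5,202,20).round(1))
E
python3 m2.py
```

```text
[252 132  18  42 694] [260.3 153.2] [605.9 272.9  76. ]
[253 270  15  30 425] [260.  284.6] [567.9 128.2  76. ]
ends [612.1 293.9  76. ] [563.  107.4  76. ] 192.8787453526494 [587.5 200.7  76. ] 1.3138123886751352
tri +y end (array([612.88378084, 292.10046817,  57.45895978]), np.float64(2.1033355092250208)) (array([562.61403657, 101.79591289,  67.32169231]), np.float64(0.5499424043723053))
ring tops goal dir; start ring centre [586.1 207.3  20. ]
```

step_arm:
  motion:
    - {"claw":85,"delta_pos":[15,2,0],"turn":0}
    - {"claw":85,"delta_pos":[15,2,10],"turn":0}
    - {"claw":85,"delta_pos":[0,0,25],"turn":0}
    - {"claw":85,"delta_pos":[0,0,30],"turn":0}
    - {"claw":85,"delta_pos":[0,0,30],"turn":0}
    - {"claw":85,"delta_pos":[0,0,30],"turn":0}
    - {"claw":80,"delta_pos":[0,0,25],"turn":0}
    - {"claw":70,"delta_pos":[0,0,15],"turn":0}

```text
clock: 4.32
eef_pos: [603.4, 272.9, 71.1]
tcp_rot: [-3.138, 0.003, 1.313]
contact_force: [-0.6, -0.1, -0.5]
opening: 0.827
grasp_force: 0.0
```

step_arm:
  motion:
    - {"claw":60,"delta_pos":[0,0,11],"turn":0}
    - {"claw":50,"delta_pos":[0,0,5],"turn":0}
    - {"claw":45,"delta_pos":[0,0,0],"turn":0}
    - {"claw":40,"delta_pos":[0,0,0],"turn":0}

```text
clock: 4.65
eef_pos: [605.7, 274.2, 59.0]
tcp_rot: [3.141, -0.001, 1.315]
contact_force: [0.6, 0.5, 0.9]
opening: 0.468
grasp_force: 0.0
```

```bash
python3 w.py w2.png; python3 -c "
from h import *
s=snap('side','s2.png');w=load('w2.png')
cv2.imwrite('pics/c2.png',np.hstack([w['img'],cv2.resize(s['img'][130:290,160:320],(384,384))])[:,:,::-1][:,::1][:, :900]) 
i=cv2.imread('pics/c2.png');cv2.imwrite('pics/c2.png',cv2.resize(i,(790,338)))"
```

```text
[606.  274.3  59.5] [ 3.140e+00 -1.000e-03  1.315e+00] 4.7
[ 237  218   42   98 1720] [256.1 278.1] ctr z76 [604.2 268.2  76. ] box [[603.6, 297.8], [620.4, 293.4], [609.1, 247.0], [590.7, 251.9]]
```

View pics/c2.png

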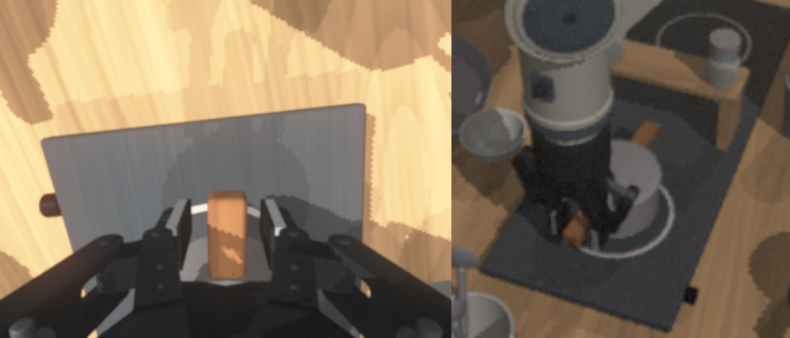

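The handle stands centred between the fingers: handle at column 227, fingers at 183 and 270. Now I'll close.

step_arm:
  force: 40
  motion:
    - {"claw":30,"delta_pos":[0,0,2],"turn":0}
    - {"claw":24,"delta_pos":[0,0,0],"turn":0}
    - {"claw":20,"delta_pos":[0,0,0],"turn":0}
    - {"claw":16,"delta_pos":[0,0,0],"turn":0}
    - {"claw":14,"delta_pos":[0,0,0],"turn":0}
    - {"claw":14,"delta_pos":[0,0,0],"turn":0}

```text
clock: 5.25
eef_pos: [605.7, 274.2, 57.0]
tcp_rot: [3.141, -0.001, 1.316]
contact_force: [0.1, -0.6, 4.9]
opening: 0.229
grasp_force: 40.6
```

Gripped (opening 0.23 ≈ 20 mm). I'll start the slow slide, turning the handle line onto the tray axis as it goes.

step_arm:
  motion:
    - {"claw":14,"delta_pos":[-1.5,-0.15,0],"turn":-0.0046}
    - {"claw":14,"delta_pos":[-1.5,-0.15,0],"turn":-0.0046}
    - {"claw":14,"delta_pos":[-3,-0.15,0],"turn":-0.0046}
    - {"claw":14,"delta_pos":[-3,-0.15,0],"turn":-0.0046}
    - {"claw":14,"delta_pos":[-3,-0.15,0],"turn":-0.0046}
    - {"claw":14,"delta_pos":[-3,-0.15,0],"turn":-0.0046}
    - {"claw":14,"delta_pos":[-3,-0.15,0],"turn":-0.0046}
    - {"claw":14,"delta_pos":[-3,-0.15,0],"turn":-0.0046}

```text
clock: 5.92
eef_pos: [599.9, 255.4, 57.0]
tcp_rot: [3.14, -0.003, 1.353]
contact_force: [0.7, 8.0, 4.3]
opening: 0.232
grasp_force: 40.3
```

step_arm:
  motion:
    - {"claw":14,"delta_pos":[-3,-0.3,0],"turn":-0.0046}
    - {"claw":14,"delta_pos":[-3,-0.3,0],"turn":-0.0046}
    - {"claw":14,"delta_pos":[-3,-0.3,0],"turn":-0.0046}
    - {"claw":14,"delta_pos":[-3,-0.3,0],"turn":-0.0046}
    - {"claw":14,"delta_pos":[-3,-0.3,0],"turn":-0.0046}
    - {"claw":14,"delta_pos":[-3,-0.3,0],"turn":-0.0046}
    - {"claw":14,"delta_pos":[-3,-0.3,0],"turn":-0.0046}
    - {"claw":14,"delta_pos":[-3,-0.3,0],"turn":-0.0046}

```text
clock: 6.58
eef_pos: [592.8, 232.3, 57.0]
tcp_rot: [3.14, -0.003, 1.389]
contact_force: [1.5, 7.4, 4.6]
opening: 0.226
grasp_force: 40.3
```

step_arm:
  motion:
    - {"claw":14,"delta_pos":[-3,-0.4,0],"turn":-0.0046}
    - {"claw":14,"delta_pos":[-3,-0.4,0],"turn":-0.0046}
    - {"claw":14,"delta_pos":[-3,-0.4,0],"turn":-0.0046}
    - {"claw":14,"delta_pos":[-3,-0.4,0],"turn":-0.0046}
    - {"claw":14,"delta_pos":[-3,-0.4,0],"turn":-0.0046}
    - {"claw":14,"delta_pos":[-3,-0.4,0],"turn":-0.0046}
    - {"claw":14,"delta_pos":[-3,-0.4,0],"turn":-0.0046}
    - {"claw":14,"delta_pos":[-3,-0.4,0],"turn":-0.0046}

```text
clock: 7.25
eef_pos: [585.7, 209.1, 57.0]
tcp_rot: [3.14, -0.003, 1.426]
contact_force: [1.5, 6.9, 4.1]
opening: 0.226
grasp_force: 40.3
```

```bash
python3 -c "
from h import *
t=snap('top','t3.png');s=snap('side','s3.png')
cv2.imwrite('pics/c3.png',np.hstack([cv2.resize(t['img'][130:270,180:320],(390,390)),cv2.resize(s['img'][120:280,170:330],(390,390))])[:,:,::-1])
hsv=cv2.cvtColor(t['img'],cv2.COLOR_RGB2HSV);H,S,V=cv2.split(hsv);m=((S>120)&(V>50)&(V<150)&(H<14)).astype(np.uint8)
k,l,st,c=cv2.connectedComponentsWithStats(m)
for i in range(1,k):
  if st[i][4]>20 and 190<c[i][0]<330 and 140<c[i][1]<240: print(st[i],c[i],onz(t,*c[i],76))
"
```

```text
(no output)
```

View pics/c3.png

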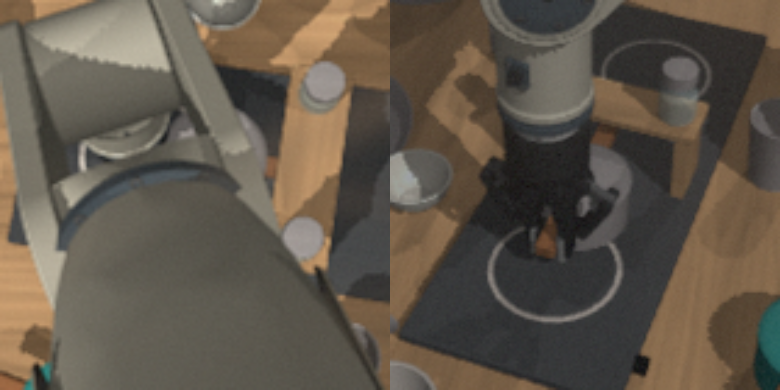

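The pot slides level and holds its line. Next I'll take it to the halfway point.

step_arm:
  motion:
    - {"claw":14,"delta_pos":[-3,-0.1,0],"turn":0}
    - {"claw":14,"delta_pos":[-3,-0.1,0],"turn":0}
    - {"claw":14,"delta_pos":[-3,-0.1,0],"turn":0}
    - {"claw":14,"delta_pos":[-3,-0.1,0],"turn":0}
    - {"claw":14,"delta_pos":[-3,-0.1,0],"turn":0}
    - {"claw":14,"delta_pos":[-3,-0.1,0],"turn":0}
    - {"claw":14,"delta_pos":[-3,-0.1,0],"turn":0}
    - {"claw":14,"delta_pos":[-3,-0.1,0],"turn":0}

```text
clock: 8.02
eef_pos: [581.5, 185.3, 57.0]
tcp_rot: [3.14, -0.002, 1.426]
contact_force: [1.5, 7.4, 4.2]
opening: 0.224
grasp_force: 40.4
```

step_arm:
  motion:
    - {"claw":14,"delta_pos":[-3,-0.1,0],"turn":0}
    - {"claw":14,"delta_pos":[-3,-0.1,0],"turn":0}
    - {"claw":14,"delta_pos":[-3,-0.1,0],"turn":0}
    - {"claw":14,"delta_pos":[-3,-0.1,0],"turn":0}
    - {"claw":14,"delta_pos":[-3,-0.1,0],"turn":0}
    - {"claw":14,"delta_pos":[-3,-0.1,0],"turn":0}
    - {"claw":14,"delta_pos":[-3,-0.1,0],"turn":0}
    - {"claw":14,"delta_pos":[-3,-0.1,0],"turn":0}

```text
clock: 8.68
eef_pos: [577.3, 161.7, 57.0]
tcp_rot: [3.14, -0.002, 1.426]
contact_force: [1.9, 7.2, 3.9]
opening: 0.226
grasp_force: 40.4
```

```bash
python3 -c "
from h import *
w=snap('wrist','w4.png');s=snap('side','s4.png')
cv2.imwrite('pics/c4.png',np.hstack([cv2.resize(w['img'],(400,300)),cv2.resize(s['img'][110:260,190:340],(300,300))])[:,:,::-1])
"
```

```text
(no output)
```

View pics/c4.png

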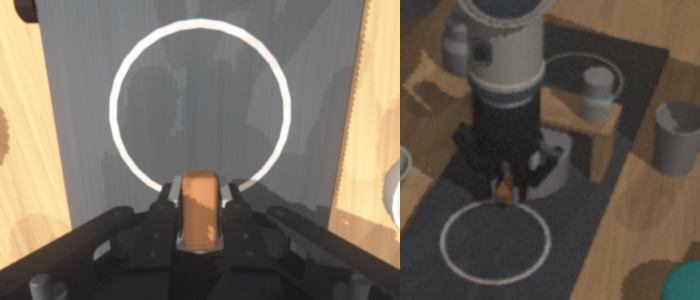

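```bash
python3 -c "
from h import *
f=load('w4.png');H,S,V=cv2.split(cv2.cvtColor(f['img'],cv2.COLOR_RGB2HSV))
m=((V>160)&(S<60)).astype(np.uint8);m[260:]=0
k,l,st,c=cv2.connectedComponentsWithStats(m);i=1+np.argmax([s[4] if 120<q[0]<400 else 0 for s,q in zip(st[1:],c[1:])])
y,x=np.where(l==i);e=cv2.fitEllipse(np.c_[x,y].astype(np.float32));S=onz(f,*e[0],20);print(st[i],e,S)
G=np.array([534.4,-123.9,20]);d=S-G;print(np.linalg.norm(d),np.arctan2(d[1],d[0]),(S+G)/2,sense()['eef_pos'])
L=[onz(f,u*1.28,v*1.28,20) for u,v in((38,0),(78,225),(365,0),(330,235))];print(np.round(L,1).tolist());
for a,b in((0,1),(2,3)):q=L[a]-L[b];print(np.arctan2(q[1],q[0]))
"
```

```text
[ 139   23  234  223 6619] ((255.6143035888672, 141.49981689453125), (223.80601501464844, 224.66238403320312), 2.7173430919647217) [584.47435196 210.50620593  20.        ]
338.13451655466815 1.422159595133727 [559.43717598  43.30310296  20.        ] [577.21750204 161.19393813  56.9955621 ]
[[489.9, 297.0, 20.0], [469.3, 131.1, 20.0], [702.6, 266.0, 20.0], [679.3, 90.1, 20.0]]
1.4472261411607332
1.438963662278019
```

step_arm:
  motion:
    - {"claw":14,"delta_pos":[-3,-0.1,0],"turn":0}
    - {"claw":14,"delta_pos":[-3,-0.1,0],"turn":0}
    - {"claw":14,"delta_pos":[-3,-0.1,0],"turn":0}
    - {"claw":14,"delta_pos":[-3,-0.1,0],"turn":0}
    - {"claw":14,"delta_pos":[-3,-0.1,0],"turn":0}
    - {"claw":14,"delta_pos":[-3,-0.1,0],"turn":0}
    - {"claw":14,"delta_pos":[-3,-0.1,0],"turn":0}
    - {"claw":14,"delta_pos":[-3,-0.1,0],"turn":0}

```text
clock: 9.45
eef_pos: [573.1, 138.0, 57.0]
tcp_rot: [3.14, -0.002, 1.426]
contact_force: [1.4, 8.1, 4.0]
opening: 0.227
grasp_force: 40.5
```

step_arm:
  motion:
    - {"claw":14,"delta_pos":[-3,-0.1,0],"turn":0}
    - {"claw":14,"delta_pos":[-3,-0.1,0],"turn":0}
    - {"claw":14,"delta_pos":[-3,-0.1,0],"turn":0}
    - {"claw":14,"delta_pos":[-3,-0.1,0],"turn":0}
    - {"claw":14,"delta_pos":[-2,-0.1,0],"turn":0}
    - {"claw":14,"delta_pos":[0,0,0],"turn":0}

```text
clock: 9.95
eef_pos: [570.5, 123.8, 57.0]
tcp_rot: [3.14, -0.002, 1.426]
contact_force: [1.5, 4.9, 6.0]
opening: 0.227
grasp_force: 40.6
```

```bash
python3 -c "
from h import *
t=snap('top','t5.png');s=snap('side','s5.png');print(sense()['eef_pos'])
cv2.imwrite('pics/c5.png',np.hstack([cv2.resize(t['img'][130:260,230:360],(390,390)),cv2.resize(s['img'][110:240,200:330],(390,390))])[:,:,::-1])
"
```

```text
[570.50316208 123.81541255  56.97215021]
```

View pics/c5.png

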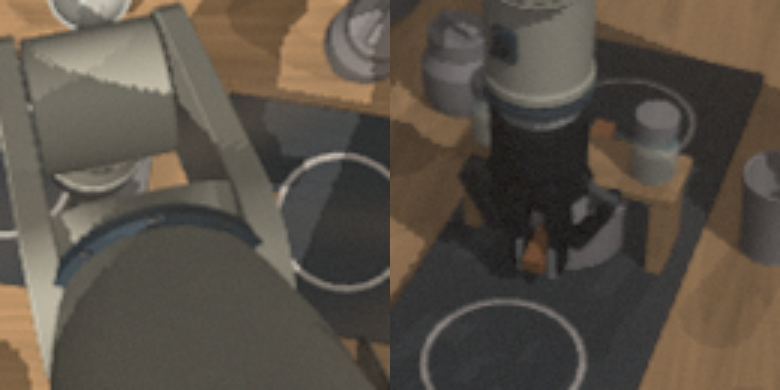

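The pot stands under the ledge. Its free handle sticks out on the far side at about (605,127) of the right half, and both jars are in place. I'll push 4 mm more, release and rise.

step_arm:
  motion:
    - {"claw":14,"delta_pos":[-2,0,0],"turn":0}
    - {"claw":14,"delta_pos":[-2,0,0],"turn":0}
    - {"claw":14,"delta_pos":[0,0,0],"turn":0}
    - {"claw":24,"delta_pos":[0,0,0],"turn":0}
    - {"claw":35,"delta_pos":[0,0,0],"turn":0}
    - {"claw":50,"delta_pos":[0,0,0],"turn":0}
    - {"claw":60,"delta_pos":[0,0,0],"turn":0}
    - {"claw":60,"delta_pos":[0,0,0],"turn":0}

```text
clock: 10.72
eef_pos: [568.7, 118.9, 56.0]
tcp_rot: [-3.141, 0.0, 1.426]
contact_force: [0.4, -0.3, 0.2]
opening: 0.698
grasp_force: 0.0
```

step_arm:
  motion:
    - {"claw":60,"delta_pos":[0,0,-5],"turn":0}
    - {"claw":60,"delta_pos":[0,0,-15],"turn":0}
    - {"claw":60,"delta_pos":[0,0,-30],"turn":0}
    - {"claw":60,"delta_pos":[0,0,-30],"turn":0}
    - {"claw":60,"delta_pos":[0,0,-30],"turn":0}
    - {"claw":60,"delta_pos":[0,0,-30],"turn":0}
    - {"claw":60,"delta_pos":[0,0,-30],"turn":0}
    - {"claw":60,"delta_pos":[0,0,-15],"turn":0}

```text
clock: 11.38
eef_pos: [570.2, 119.3, 245.6]
tcp_rot: [3.137, -0.001, 1.426]
contact_force: [0.4, 0.4, 0.3]
opening: 0.701
grasp_force: 0.0
```

step_arm:
  motion:
    - {"claw":60,"delta_pos":[-12,0,-5],"turn":0}
    - {"claw":60,"delta_pos":[-24,0,0],"turn":0}
    - {"claw":60,"delta_pos":[-24,0,0],"turn":0}
    - {"claw":60,"delta_pos":[-24,0,0],"turn":0}
    - {"claw":60,"delta_pos":[-24,0,0],"turn":0}
    - {"claw":60,"delta_pos":[-24,0,0],"turn":0}
    - {"claw":60,"delta_pos":[-12,0,0],"turn":0}
    - {"claw":60,"delta_pos":[-6,0,0],"turn":0}

```text
clock: 12.05
eef_pos: [546.4, -31.2, 245.6]
tcp_rot: [-3.14, 0.0, 1.424]
contact_force: [0.3, 0.2, -0.6]
opening: 0.7
grasp_force: 0.0
```

```bash
python3 -c "
from h import *
w=snap('wrist','w6.png');s=snap('side','s6.png');t=snap('top','t6.png');print(sense()['eef_pos'],sense()['tcp_rot'])
cv2.imwrite('pics/c6.png',np.hstack([w['img'],cv2.resize(s['img'][80:208,200:300],(288,384))])[:,:,::-1])
"
```

```text
[547.22005659 -29.24692516 245.9763739 ] [-3.14109049e+00 -3.47909338e-04  1.42526690e+00]
```

View pics/c6.png

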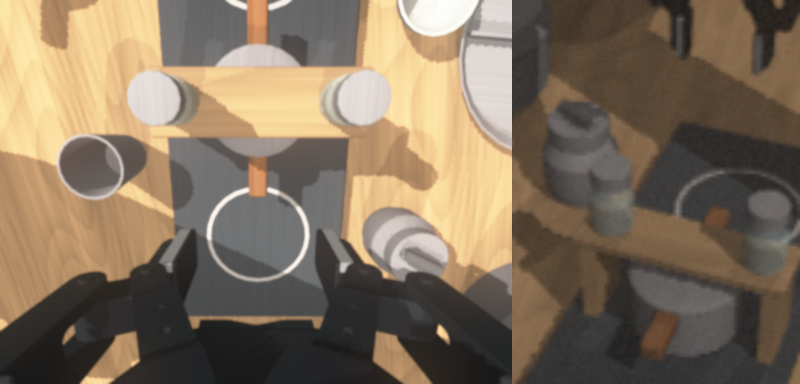

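The wrist view shows the pot under the ledge and the −y handle free at (258,157–196). The goal ring is centred near (258,234), and both jars stand undisturbed.

```bash
python3 -c "
from h import *
f=load('w6.png');t=load('t6.png')
E=onz(f,258.3,196,76);B=onz(f,257.5,43,76);print('end',E,'plus-handle root',B,np.arctan2(*(B-E)[[1,0]]))
T=sense();d=np.array([np.cos(1.4253),np.sin(1.4253)]);n=np.array([d[1],-d[0]])
H,S,V=cv2.split(cv2.cvtColor(f['img'],cv2.COLOR_RGB2HSV))
m=((V>150)&(S<70)).astype(np.uint8);m[:186]=0;m[290:]=0;m[:,:200]=0;m[:,316:]=0
k,l,st,c=cv2.connectedComponentsWithStats(m);i=1+np.argmax(st[1:,4]);y,x=np.where(l==i);e=cv2.fitEllipse(np.c_[x,y].astype(np.float32));G=onz(f,*e[0],20);print(e,'goal',G)
for nm,P in(('end',E),('goal',G)):
  q=P[:2]-T['eef_pos'][:2];print(nm,'tool xy',q@d,q@n)
L=[onz(f,u,v,110) for u,v in((151,67),(366,67),(366,138),(151,137))];print(np.round(L,1).tolist(),np.mean(L,0))
print('tri goal',tri(f,e[0],t,(344,203.9)))
H,S,V=cv2.split(cv2.cvtColor(t['img'],cv2.COLOR_RGB2HSV));m=((S>120)&(V>50)&(V<150)&(H<14)).astype(np.uint8);k,l,st,c=cv2.connectedComponentsWithStats(m)
print([(s.tolist(),q.round(1)) for s,q in zip(st,c) if s[4]>15 and 200<q[0]<350 and 140<q[1]<240])
"
```

```text
end [545.83295687 -52.44915428  76.        ] plus-handle root [566.72771229  95.50691522  76.        ] 1.430501392714627
((257.6225891113281, 233.87574768066406), (91.19920349121094, 98.37606048583984), 90.09928894042969) goal [ 535.58601899 -119.26265999   20.        ]
end tool xy -23.15818257324331 1.9914973688878286
goal tool xy -90.75137858777126 1.539685849964819
[[473.2, 83.5, 110.0], [654.1, 56.6, 110.0], [651.0, -3.3, 110.0], [459.2, 26.1, 110.0]] [559.3799499   40.73167454 110.        ]
tri goal (array([ 535.45200822, -127.20468789,    3.51162887]), np.float64(2.395653147608697))
[([0, 0, 512, 384, 190263], array([261.9, 189.2])), ([255, 184, 15, 9, 96], array([261.6, 188.1])), ([309, 192, 15, 9, 100], array([315.8, 196.3]))]
```

step_arm:
  motion:
    - {"claw":60,"delta_pos":[-4,1,10],"turn":0}
    - {"claw":60,"delta_pos":[-4,0.5,20],"turn":0}
    - {"claw":60,"delta_pos":[0,0,30],"turn":0}
    - {"claw":60,"delta_pos":[0,0,30],"turn":0}
    - {"claw":60,"delta_pos":[0,0,30],"turn":0}
    - {"claw":60,"delta_pos":[0,0,25],"turn":0}
    - {"claw":60,"delta_pos":[0,0,18],"turn":0}
    - {"claw":60,"delta_pos":[0,0,12],"turn":0}

```text
clock: 12.87
eef_pos: [546.3, -36.5, 68.4]
tcp_rot: [-3.138, 0.0, 1.428]
contact_force: [-0.4, 0.4, -0.7]
opening: 0.7
grasp_force: 0.0
```

step_arm:
  motion:
    - {"claw":55,"delta_pos":[0,0,8],"turn":0}
    - {"claw":50,"delta_pos":[0,0,5],"turn":0}
    - {"claw":45,"delta_pos":[0,0,0],"turn":0}
    - {"claw":40,"delta_pos":[0,0,0],"turn":0}

```text
clock: 13.2
eef_pos: [548.2, -37.3, 58.8]
tcp_rot: [3.141, -0.0, 1.426]
contact_force: [-0.3, -0.1, 0.7]
opening: 0.47
grasp_force: 0.0
```

```bash
python3 -c "
from h import *
w=snap('wrist','w7.png');s=snap('side','s7.png');print(sense()['eef_pos'],sense()['tcp_rot'])
t=load('t6.png')
for z in(68,76):
  a,b=onz(t,261.6,188.1,z),onz(t,315.8,196.3,z);print((a+b)/2,np.arctan2(*(a-b)[[1,0]]))
cv2.imwrite('pics/c7.png',np.hstack([w['img'],cv2.resize(s['img'][80:208,200:300],(288,384))])[:,:,::-1])
"
```

```text
[548.46887433 -37.45417237  59.24289802] [ 3.13986622e+00 -1.45277363e-04  1.42623164e+00]
[560.01979533  40.41533617  68.        ] 1.4285031257994727
[558.85209475  41.19819189  76.        ] 1.4285031257994736
```

View pics/c7.png

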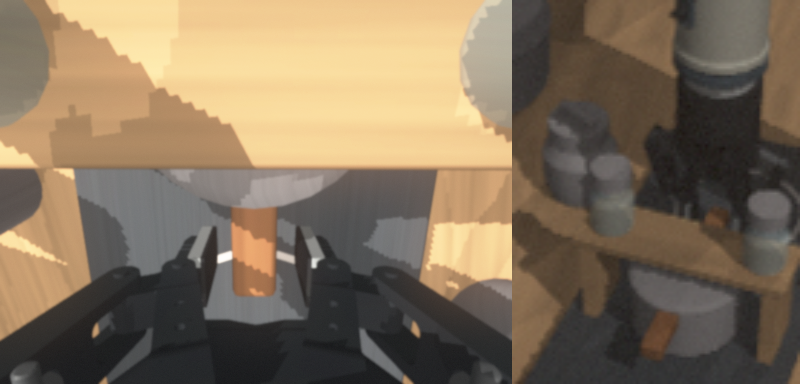

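The handle is centred between the fingers (254 versus 215 and 295). I'll close and pull slowly.

step_arm:
  force: 40
  motion:
    - {"claw":30,"delta_pos":[0,0,1.5],"turn":0}
    - {"claw":24,"delta_pos":[0,0,0],"turn":0}
    - {"claw":20,"delta_pos":[0,0,0],"turn":0}
    - {"claw":16,"delta_pos":[0,0,0],"turn":0}
    - {"claw":14,"delta_pos":[0,0,0],"turn":0}
    - {"claw":14,"delta_pos":[0,0,0],"turn":0}

```text
clock: 13.8
eef_pos: [547.7, -37.5, 57.3]
tcp_rot: [3.141, 0.0, 1.426]
contact_force: [-2.1, -0.0, 5.1]
opening: 0.224
grasp_force: 40.0
```

step_arm:
  motion:
    - {"claw":14,"delta_pos":[-1.5,0,0],"turn":0}
    - {"claw":14,"delta_pos":[-1.5,0,0],"turn":0}
    - {"claw":14,"delta_pos":[-3,0,0],"turn":0}
    - {"claw":14,"delta_pos":[-3,0,0],"turn":0}
    - {"claw":14,"delta_pos":[-3,0,0],"turn":0}
    - {"claw":14,"delta_pos":[-3,0,0],"turn":0}
    - {"claw":14,"delta_pos":[-3,0,0],"turn":0}
    - {"claw":14,"delta_pos":[-3,0,0],"turn":0}

```text
clock: 14.47
eef_pos: [545.3, -57.6, 57.2]
tcp_rot: [3.14, -0.001, 1.426]
contact_force: [1.6, 6.8, 2.4]
opening: 0.227
grasp_force: 39.6
```

step_arm:
  motion:
    - {"claw":14,"delta_pos":[-3,0,0],"turn":0}
    - {"claw":14,"delta_pos":[-3,0,0],"turn":0}
    - {"claw":14,"delta_pos":[-3,0,0],"turn":0}
    - {"claw":14,"delta_pos":[-3,0,0],"turn":0}
    - {"claw":14,"delta_pos":[-3,0,0],"turn":0}
    - {"claw":14,"delta_pos":[-3,0,0],"turn":0}
    - {"claw":14,"delta_pos":[-3,0,0],"turn":0}
    - {"claw":14,"delta_pos":[-3,0,0],"turn":0}

```text
clock: 15.13
eef_pos: [541.8, -81.4, 57.1]
tcp_rot: [3.141, -0.001, 1.426]
contact_force: [1.6, 6.7, 2.7]
opening: 0.231
grasp_force: 39.6
```

step_arm:
  motion:
    - {"claw":14,"delta_pos":[-3,0,0],"turn":0}
    - {"claw":14,"delta_pos":[-3,0,0],"turn":0}
    - {"claw":14,"delta_pos":[-3,0,0],"turn":0}
    - {"claw":14,"delta_pos":[-3,0,0],"turn":0}
    - {"claw":14,"delta_pos":[-3,0,0],"turn":0}
    - {"claw":14,"delta_pos":[-3,0,0],"turn":0}
    - {"claw":14,"delta_pos":[-3,0,0],"turn":0}
    - {"claw":14,"delta_pos":[-3,0,0],"turn":0}

```text
clock: 15.8
eef_pos: [538.3, -105.1, 57.1]
tcp_rot: [3.141, -0.001, 1.426]
contact_force: [1.2, 5.9, 3.1]
opening: 0.227
grasp_force: 39.6
```

step_arm:
  motion:
    - {"claw":14,"delta_pos":[-3,0,0],"turn":0}
    - {"claw":14,"delta_pos":[-3,0,0],"turn":0}
    - {"claw":14,"delta_pos":[-3,0,0],"turn":0}
    - {"claw":14,"delta_pos":[-3,0,0],"turn":0}
    - {"claw":14,"delta_pos":[-3,0,0],"turn":0}
    - {"claw":14,"delta_pos":[-3,0,0],"turn":0}
    - {"claw":14,"delta_pos":[-3,0,0],"turn":0}
    - {"claw":14,"delta_pos":[-3,0,0],"turn":0}

```text
clock: 16.47
eef_pos: [534.8, -128.9, 57.1]
tcp_rot: [3.141, -0.001, 1.426]
contact_force: [0.9, 6.3, 3.0]
opening: 0.223
grasp_force: 39.7
```

step_arm:
  motion:
    - {"claw":14,"delta_pos":[-3,0,0],"turn":0}
    - {"claw":14,"delta_pos":[-3,0,0],"turn":0}
    - {"claw":14,"delta_pos":[-3,0,0],"turn":0}
    - {"claw":14,"delta_pos":[-3,0,0],"turn":0}
    - {"claw":14,"delta_pos":[-3,0,0],"turn":0}
    - {"claw":14,"delta_pos":[-3,0,0],"turn":0}
    - {"claw":14,"delta_pos":[-3,0,0],"turn":0}
    - {"claw":14,"delta_pos":[-3,0,0],"turn":0}

```text
clock: 17.13
eef_pos: [531.2, -152.6, 57.1]
tcp_rot: [3.141, -0.001, 1.426]
contact_force: [0.5, 6.4, 2.6]
opening: 0.225
grasp_force: 39.7
```

step_arm:
  motion:
    - {"claw":14,"delta_pos":[-3,0,0],"turn":0}
    - {"claw":14,"delta_pos":[-3,0,0],"turn":0}
    - {"claw":14,"delta_pos":[-3,0,0],"turn":0}
    - {"claw":14,"delta_pos":[-3,0,0],"turn":0}
    - {"claw":14,"delta_pos":[-3,0,0],"turn":0}
    - {"claw":14,"delta_pos":[-3,0,0],"turn":0}
    - {"claw":14,"delta_pos":[-3,0,0],"turn":0}
    - {"claw":14,"delta_pos":[-3,0,0],"turn":0}

```text
clock: 17.8
eef_pos: [527.7, -176.3, 57.1]
tcp_rot: [3.141, -0.001, 1.426]
contact_force: [0.6, 6.5, 3.6]
opening: 0.222
grasp_force: 39.7
```

step_arm:
  motion:
    - {"claw":14,"delta_pos":[-3,0,0],"turn":0}
    - {"claw":14,"delta_pos":[-3,0,0],"turn":0}
    - {"claw":14,"delta_pos":[-3,-0.2,0],"turn":0}
    - {"claw":14,"delta_pos":[-3,-0.2,0],"turn":0}
    - {"claw":14,"delta_pos":[-3,-0.2,0],"turn":0}
    - {"claw":14,"delta_pos":[-3,-0.2,0],"turn":0}
    - {"claw":14,"delta_pos":[-3,0,0],"turn":0}
    - {"claw":14,"delta_pos":[0,0,0],"turn":0}

```text
clock: 18.47
eef_pos: [523.9, -197.4, 57.1]
tcp_rot: [3.141, -0.001, 1.425]
contact_force: [1.0, 4.6, 5.0]
opening: 0.222
grasp_force: 40.0
```

```bash
python3 -c "
from h import *
t=snap('top','t8.png');s=snap('side','s8.png');w=snap('wrist','w8.png');print(sense()['eef_pos'],sense()['tcp_rot'])
H,S,V=cv2.split(cv2.cvtColor(s['img'],cv2.COLOR_RGB2HSV))
cv2.imwrite('pics/c8.png',np.hstack([cv2.resize(s['img'][100:200,220:340],(456,380)),cv2.resize(t['img'][140:250,280:380],(340,380))])[:,:,::-1])
"
```

```text
[ 523.86842864 -197.32639102   57.17756986] [ 3.14105449e+00 -6.16691964e-04  1.42575356e+00]
```

View pics/c8.png

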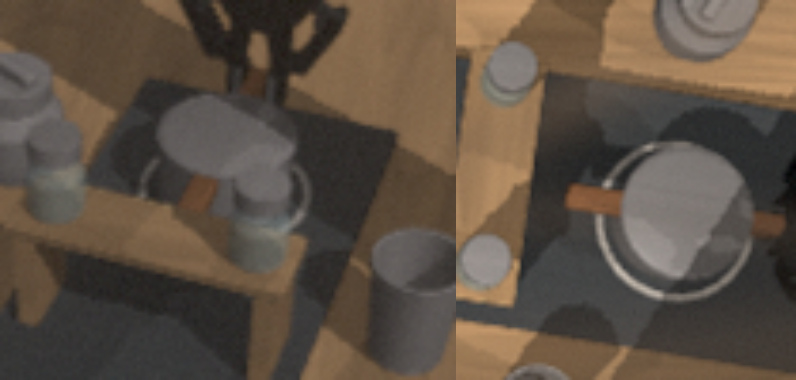

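```bash
cat > chk.py <<'E'
import sys; from h import *
t=load(sys.argv[1])
H,S,V=cv2.split(cv2.cvtColor(t['img'],cv2.COLOR_RGB2HSV))
m=((V>85)&(S<60)).astype(np.uint8)
m=cv2.morphologyEx(m,cv2.MORPH_OPEN,np.ones((7,7),np.uint8));k,l,st,c=cv2.connectedComponentsWithStats(m);i=l[203,346]
x,y=np.where(l==i)[::-1];(cc,r)=cv2.minEnclosingCircle(np.c_[x,y].astype(np.float32))
print(st[i],c[i],cc,r,'lid centroid z85',onz(t,*c[i],85).round(1),onz(t,*cc,85).round(1),'goal',onz(t,344,203.9,20).round(1))
m=((S>120)&(V>50)&(V<150)&(H<14)).astype(np.uint8);k,l,st,c=cv2.connectedComponentsWithStats(m)
d=np.array([np.cos(1.427),np.sin(1.427),0])
for s,q in zip(st,c):
    if s[4]>15 and 290<q[0]<400 and 140<q[1]<260: P=onz(t,*q,76);print(s,q.round(1),P.round(1),'pot if +y',(P-75*d).round(1))
E
python3 chk.py t8.png
```

```text
[329 181  34  39 990] [344.07171717 199.56565657] (345.2877502441406, 200.70872497558594) 20.40584373474121 lid centroid z85 [ 538.8 -108.1   85. ] [ 535.7 -111.3   85. ] goal [ 534.4 -123.9   20. ]
[312 193  17   9 110] [319.8 197.2] [545.8 -44.1  76. ] pot if +y [ 535.1 -118.3   76. ]
[368 202   8   5  25] [371.8 203.7] [ 529.2 -185.8   76. ] pot if +y [ 518.5 -260.    76. ]
```

Still about 5 mm short along the tray; sideways is fine.

step_arm:
  motion:
    - {"claw":14,"delta_pos":[-2,0,0],"turn":0}
    - {"claw":14,"delta_pos":[-2,0,0],"turn":0}
    - {"claw":14,"delta_pos":[-2,0,0],"turn":0}
    - {"claw":14,"delta_pos":[0,0,0],"turn":0}
    - {"claw":14,"delta_pos":[0,0,0],"turn":0}

```text
clock: 19.03
eef_pos: [522.9, -203.1, 57.1]
tcp_rot: [3.141, -0.001, 1.426]
contact_force: [0.3, 5.1, 4.9]
opening: 0.229
grasp_force: 39.9
```

step_arm:
  motion:
    - {"claw":24,"delta_pos":[0,0,0],"turn":0}
    - {"claw":35,"delta_pos":[0,0,0],"turn":0}
    - {"claw":50,"delta_pos":[0,0,0],"turn":0}
    - {"claw":60,"delta_pos":[0,0,0],"turn":0}
    - {"claw":60,"delta_pos":[0,0,0],"turn":0}
    - {"claw":60,"delta_pos":[0,0,-5],"turn":0}
    - {"claw":60,"delta_pos":[0,0,-15],"turn":0}
    - {"claw":60,"delta_pos":[0,0,-25],"turn":0}

```text
clock: 19.7
eef_pos: [521.1, -203.0, 100.5]
tcp_rot: [-3.137, -0.001, 1.426]
contact_force: [-1.4, 0.8, 0.5]
opening: 0.703
grasp_force: 0.0
```

step_arm:
  motion:
    - {"claw":60,"delta_pos":[0,0,-30],"turn":0}
    - {"claw":60,"delta_pos":[0,0,-30],"turn":0}
    - {"claw":60,"delta_pos":[0,0,-30],"turn":0}
    - {"claw":60,"delta_pos":[0,0,-30],"turn":0}
    - {"claw":60,"delta_pos":[-20,0,-20],"turn":0}
    - {"claw":60,"delta_pos":[-30,0,0],"turn":0}
    - {"claw":60,"delta_pos":[-30,0,0],"turn":0}
    - {"claw":60,"delta_pos":[-20,0,0],"turn":0}

```text
clock: 20.37
eef_pos: [508.1, -304.7, 243.0]
tcp_rot: [3.14, 0.001, 1.426]
contact_force: [0.3, 0.0, -0.3]
opening: 0.704
grasp_force: 0.0
```

```bash
python3 -c "
from h import *
t=snap('top','t9.png');s=snap('side','s9.png');w=snap('wrist','w9.png');print(sense()['eef_pos'],sense()['clock'])
cv2.imwrite('pics/c9.png',np.hstack([cv2.resize(t['img'][130:250,270:400],(410,380)),cv2.resize(s['img'][60:240,180:360],(380,380))])[:,:,::-1])
"; python3 chk.py t9.png
```

```text
[ 507.85062943 -303.56830176  241.94653838] 20.5167
[ 331  182   38   39 1222] [349.28641571 201.87561375] (349.1363525390625, 202.0454559326172) 20.693159103393555 lid centroid z85 [ 532.6 -122.    85. ] [ 532.2 -121.6   85. ] goal [ 534.4 -123.9   20. ]
[314 194  17   9 110] [321.7 197.6] [544.8 -49.2  76. ] pot if +y [ 534.1 -123.4   76. ]
[370 202  14   8  36] [377.3 204.7] [ 526.6 -200.8   76. ] pot if +y [ 515.9 -275.    76. ]
```

View pics/c9.png

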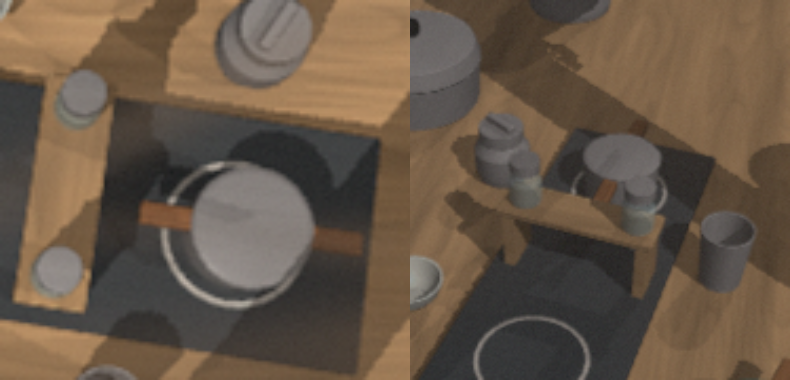

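The pot stands within about 2 mm of the ring's centre, let go, with the jars and the other things in place.

```bash
python3 -c "
from rig import *
print(sign_off())"
```

```text
the job is handed in; nothing more can be done
None
```

The pot was slid under the ledge, taken again by its other handle, and now stands released inside the free ring, about 2 mm off centre by the camera; the jars look undisturbed, and the job was handed in at about 20.5 s (no verdict returned).

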